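# Put the leatherworker's tools back in their trays

### The job

Tidy the leather bench: put the mallet, the sanding block and the two round pattern weights each into the wooden tray made for it, lying flat on the tray's floor inside its rim, with the mallet's head in the wide end of its tray and the small weight in the smaller round tray. The mallet is head-heavy: take it by its balance point and keep it level all the way. Leave the mug where it stands.

Things in the scene. Friction and masses are not known exactly. Their poses are not given: they have to be found in the camera images.
- mallet: mallet lying on the table, 190 long (x), 32 high, 0.26 kg. Dark steel head x +20 to +70, 44 wide (y); wooden handle x -100 to +20, 22 wide, 20 high, its underside 6 above the mallet's; aluminium butt cap x -120 to -100, 28 wide. Origin on the underside, below the balance point, which is on the handle 20 behind the head. +x points to the head
- mallet_head (a point): centre of the mallet's head: 45 ahead (+x) of the balance point, 16 above the underside; axes as the mallet's
- mallet_tray: fixed wooden tray shaped to the mallet: grey felt on a floor 6 thick, 212 long; wide pocket (56 inside) for the head at its +x end, narrow one (40 inside) for the butt cap at -x, rims 10 above the floor, none along the middle; recess ends at x +76 and -126. Origin on the table, below where the balance point belongs: with the mallet home its origin is 6 above this one, axes agree
- block: dark wooden sanding block with cork sole, 90 (x) x 32 (y) x 30 high. Origin at the centre of its underside. Mass about 0.07 kg
- block_tray: fixed rectangular wooden tray for the sanding block, lined with grey felt: floor 6 thick, recess 102 (x) x 44 (y), rims 5 thick and 8 above the floor, open along the middle 60 of both long sides. Origin on the table below its centre. Either way round will do
- big_weight: large steel pattern weight: disc 60 diameter, 25 high, with an upright wooden knob 22 diameter from 25 to 55 above its underside. Origin at the centre of its underside; mass about 0.5 kg
- small_weight: small steel pattern weight: disc 40 diameter, 25 high, with the same wooden knob, 22 diameter from 25 to 55 above its underside. Origin at the centre of its underside; mass about 0.25 kg
- big_tray: fixed round wooden tray for the large weight, lined with grey felt: 88 outside, recess 72 diameter, floor 6 thick, rim 8 above the floor. Origin on the table at its centre
- small_tray: fixed round wooden tray for the small weight, lined with grey felt: 72 outside, recess 52 diameter, floor 6 thick, rim 8 above the floor. Origin on the table at its centre
- mug: white mug, 84 diameter and 95 high with a handle, standing beyond the other things; origin at the centre of its underside. Leave it alone
Not all that is in view belongs to the job. What is shaped like the block_tray but purple is not meant.

How it is judged:
By the outcome, as a careful person would: the job done as asked, in the order asked, and still so for the second after the job is handed in, with the robot touching nothing.
It also fails if it takes over 99 s, if anything falls off the work surface, if the arm or the gripper's body presses on something with over 40 N, if the wrist force passes 120 N, or if a joint passes its speed limit or range.

### The arm

A 7-joint arm with a two-finger parallel gripper is mounted at the origin on the work surface. World frame = base frame: x ahead of the robot, y to its left, z up, the work surface at z = 0. Lengths are in m, angles in rad, forces in N, time in s.
With the tool pointing down it reaches from about 0.4 to 0.925 m from the base axis. Payload 4.1 kg.
Tool frame: the origin (TCP) lies between the finger pads; the fingertips stand 14 mm ahead of it and the grasp point (between the pads) lies 5 mm behind it; z points along the fingers, y is the line along which they close (so a half turn about z gives the same grasp; the last joint's range is limited). The gripper opens to 85 mm and grips with 20 to 120 N. Pads are 22 mm wide; open, the fingers measure 114 mm over their backs; the gripper's body (76 mm by 85 mm) begins 54 mm behind the grasp point. The pads swing forward as they close: fully open they stand 13 mm farther back than shut.
Start: joints at [1.237, 0.398, 0.045, 1.537, -0.019, 1.207, -0.051], TCP at [0.151, -0.632, 0.214] pointing down, gripper open.
Joint ranges: [-2.82, 2.82], [-0.49, 2.23], [-1.37, 1.46], [0, 2.46], [-1.36, 4.5], [0.23, 2], [-2.94, 2.94]. Speed limits (rad/s): [2.57, 2.57, 3.14, 3.14, 3.14, 3.14, 3.14].

### API

Orientations are given as [roll, pitch, yaw] about the fixed x, y, z axes, in that order (R = Rz(yaw) Ry(pitch) Rx(roll)).
In Python, from cell import r gives the robot as it stands.
- The arm moves only by the tool play_rows, never from a script. Its argument "moves" is text: rows parted by semicolons, each of 5 numbers parted by spaces: the shift along the tool's x, y, z in units of 60 mm (1.0 is 60 mm), then the turn about the tool's z in units of 5 degrees (1.0 is 5 degrees), then the opening, from 0 (shut) to 1 (fully open). In form: x y z spin grip; .... A call has 1 to 12 rows; each row is the pose to reach, as a shift and turn from the pose commanded when the call began, along the tool's axes at that moment; what a row does not reach only later rows make up. A row lasts 1/8 s, in which the tool goes at most 62.5 mm and 10.7 degrees, less where a joint would pass 70% of its speed; a pose out of reach is approached as far as the arm can. A call with a gripper value outside its range is refused whole. The fingers move at their own pace and stop on an object; "newtons" is the grip in N (left out, the last holds). Time passes only in rows, so rows that repeat a pose let the fingers close. It gives the time, the measured TCP pose, the force, the opening and the grip force at its end, in the units of the state.
- r.state(): the state, without advancing time (a new reading comes with each control period).
- r.grab_frame(name): name is "side" or "top"; returns (picture, depth): 480x640x3 uint8, red, green, blue; 480x640 float32, m along the optical axis (not along the pixel's ray), 0 where there is no reading.
- r.get_calibration(name): a dict with "camera_matrix" (3x3 intrinsics, pixels), "R" (3x3) and "t" (3): a world point X has camera coordinates R X + t. Camera axes: x right, y down, z forward; pixel columns grow to the right and rows downward; lengths in m; the calibration is good to about 2 mm. A picture is of the moment at which its call begins. get_calibration takes no time and is no camera call.
- r.hand_in(): hands the job in; it is judged then, once.
Trained networks look in the newest picture that a camera, given by its name, has taken for a name from the list of things; names that differ only in an ending like _2 or _b are one class to them, and where a whole thing is asked for, a point or a joint stands for the part that bears it (a point fixed in the world has none). Each returns a list of dicts, best first, with "confidence" (0 to 1); they miss things now and then, are a little off and sometimes report something else, mostly with a low value. They report only what shows in the picture. A call takes as long as a camera call. They do not tell look-alikes from the thing itself.
- r.search_frame(camera, target): "box" ([left, top, right, bottom] in pixels, round what is visible of it).
- r.silhouettes(camera, target): "mask" (480x640 bool, what is visible of it) and "box" ([left, top, right, bottom] in pixels, round what is visible of it).
- r.landmark_of(camera, target): "centre" ([column, row] in pixels: a listed point, or the origin of a listed thing).
The state is a dict: "clock": time; "joint_pos": joint angles; "dq": joint speeds; "joint_torque": joint torques, N m; "eef_pos": TCP position; "tcp_rot": TCP orientation; "wrist_force": force on the tool from outside, world axes, zero at the start; "moment": the same for the moment, N m; "grip_width": opening from 0.0 (shut) to 1.0 (fully open); "grip_force": force on a finger pad.
Only numpy, scipy, OpenCV 4.12 (cv2) and the standard library are available. Lean on these libraries where they do the work, as an engineer would, in place of code of your own. Each camera call takes 0.05 s, during which the arm holds its last target. There are 200 camera calls.

## Working session

There is one attempt and no reset: what is moved stays moved. The work goes in short steps, Python scripts to look and compute and a tool call to move; the robot and the scene stay as the last step left them, time stands still between calls to the robot, and variables do not carry over. Pictures are saved under pics/ and viewed, at most 14 in all, crops included, and the job is handed in when it is done.

Besides the shell and the picture viewer there is one more tool, called after "Call:" as name(argument=value, ...) on one line, values as JSON. play_rows: Moves the arm, as the interface text tells. Its arguments: {"type":"object","properties":{"moves":{"type":"string"},"newtons":{"type":"number"}},"required":["moves"]}

```bash
mkdir -p pics; ls; python3 - <<'E'
from cell import r
import cv2
s=r.state(); print(s)
for n in("top","side"):
    p,d=r.grab_frame(n); cv2.imwrite(f"pics/{n}0.png",p[:,:,::-1])
    c=r.get_calibration(n); print(n,c)
E
```

```text
pics
{'clock': 0.0, 'joint_pos': array([ 1.23705307,  0.39920875,  0.04502362,  1.53785463, -0.01873418,
        1.20688244, -0.05068567]), 'dq': array([ 0.00076599, -0.00011425, -0.00156953,  0.00027719, -0.00170743,
        0.00290547,  0.00030493]), 'joint_torque': array([-7.09065489e-06, -4.75122929e+01,  1.36441302e+00, -2.54222131e+01,
        1.13694990e-02,  9.47177847e-03,  8.86409367e-06]), 'eef_pos': array([ 0.15107127, -0.63153171,  0.21316372]), 'tcp_rot': array([-3.13966362e+00,  9.87901030e-05,  2.34867462e-01]), 'wrist_force': array([-0.49506785,  0.29648931, -0.64543393]), 'moment': array([-0.00360352, -0.04527288, -0.03447927]), 'grip_force': 0.0, 'grip_width': 1.000108768944695}
top {'camera_matrix': array([[489.42793333,   0.        , 320.35302987],
       [  0.        , 489.42793333, 237.75421467],
       [  0.        ,   0.        ,   1.        ]]), 'R': array([[ 0.02533057, -0.99967201,  0.00377296],
       [-0.9962845 , -0.02555514, -0.08224436],
       [ 0.0823138 , -0.00167564, -0.99660505]]), 't': array([-0.01996689,  0.55023685,  1.23181885])}
side {'camera_matrix': array([[584.47567358,   0.        , 321.3124371 ],
       [  0.        , 584.47567358, 242.06132166],
       [  0.        ,   0.        ,   1.        ]]), 'R': array([[-0.96260398, -0.27074846, -0.00942577],
       [-0.20486459,  0.75024861, -0.62861556],
       [ 0.17726836, -0.60317683, -0.77765907]]), 't': array([0.53658534, 0.16439325, 1.24753348])}
```

View pics/top0.png

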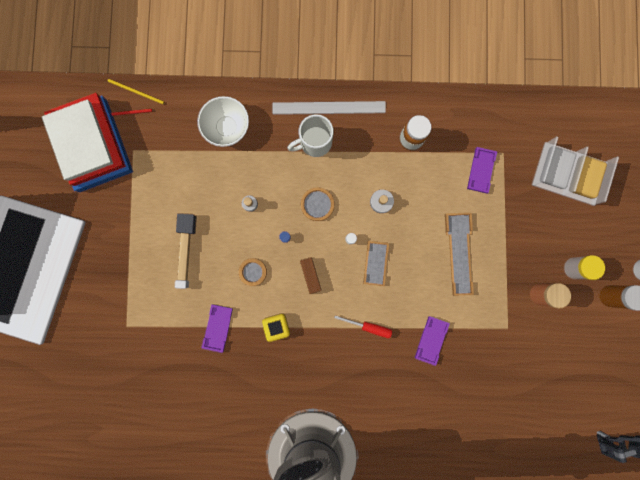

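View pics/side0.png

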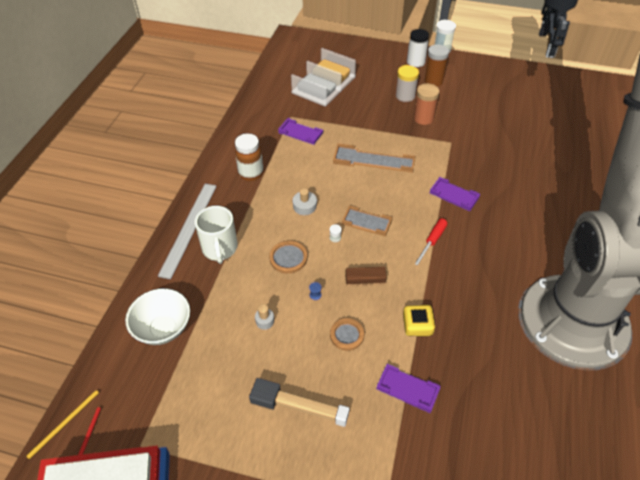

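Top view: mallet (185,250) with its head up at (186,223); mallet tray (460,254); block (311,275); block tray (377,264). Big weight (382,201), small weight (249,203), big tray (318,205), small tray (254,272), mug (316,135). Possible look-alikes: purple trays (482,170), (217,328) and (432,340), blue pawn (285,237), white bottle (351,238). I pick the felt-lined trays and the knobbed weights.

```bash
cat > h.py <<'E'
import numpy as np, cv2
from cell import r
def cloud(n,d):
    c=r.get_calibration(n);K,R,t=c["camera_matrix"],np.array(c["R"]),np.array(c["t"])
    v,u=np.mgrid[:480,:640]
    P=np.stack([(u-K[0,2])/K[0,0]*d,(v-K[1,2])/K[1,1]*d,d],-1)
    return (P-t)@R
def px(n,pt):
    c=r.get_calibration(n);q=c["camera_matrix"]@(np.array(c["R"])@pt+c["t"]);return q[:2]/q[2]
def ray(n,uv,z):
    c=r.get_calibration(n);R=np.array(c["R"]);C=-R.T@c["t"]
    d=R.T@np.linalg.inv(c["camera_matrix"])@[*uv,1];return C+d*(z-C[2])/d[2]
def rect(P):
    (c,wh,a)=cv2.minAreaRect((P[:,:2]*1000).astype(np.float32))
    b=cv2.boxPoints((c,wh,a)); e0,e1=b[1]-b[0],b[2]-b[1]
    e=e0 if np.linalg.norm(e0)>np.linalg.norm(e1) else e1
    return np.round(c,1),np.round(sorted(wh),1),round(np.degrees(np.arctan2(e[1],e[0]))%180,1)
E
cat > m.py <<'E'
from h import *
for n in("top","side"):
    p,d=r.grab_frame(n);X=cloud(n,d)
    for k in "mallet mallet_tray block block_tray big_weight small_weight big_tray small_tray".split():
        L=r.silhouettes(n,k)
        for o in L[:4]:
            if o["confidence"]<.3: continue
            m=o["mask"]&(d>0); Q=X[m]
            z=np.percentile(Q[:,2],[2,50,98])
            print(n,k,round(o["confidence"],2),np.round(o["box"]),"z",np.round(z*1000),*rect(Q[(Q[:,2]>.004)]))
    for k in ("mallet","mallet_head","mallet_tray","block","block_tray","big_tray","small_tray","big_weight","small_weight"):
        o=[(round(o["confidence"],2),np.round(o["centre"]),np.round(ray(n,o["centre"],.016 if k=="mallet_head" else 0)*1000)) for o in r.landmark_of(n,k)[:3]]
        print(n,k,o)
E
python3 m.py; python3 - <<'E'
import cv2,numpy as np
p=cv2.imread("pics/top0.png")
a=cv2.resize(p[190:310,420:500],None,fx=4.5,fy=4.5,interpolation=2);b=cv2.resize(p[190:310,150:240],None,fx=4.5,fy=4.5,interpolation=2)
cv2.imwrite("pics/crop1.png",np.hstack([a,b]))
E
```

```text
top mallet 0.55 [177. 214. 197. 287.] z [11. 29. 37.] [510.2 344. ] [ 45.5 188.8] 177.6
top mallet_tray 0.97 [443. 211. 474. 294.] z [ 0.  7. 19.] [ 522.4 -366.3] [ 73.3 212.7] 1.5
top mallet_tray 0.57 [298. 258. 319. 294.] z [26. 30. 36.] [455.   17.2] [32.  89.6] 17.9
top block 0.91 [301. 256. 318. 294.] z [ 1. 30. 36.] [455.   17.3] [32.  89.6] 17.6
top block_tray 0.93 [363. 241. 386. 285.] z [ 1.  7. 17.] [ 489.8 -149. ] [ 55.1 110.8] 174.3
top block_tray 0.85 [413. 318. 450. 364.] z [ 1.  8. 17.] [ 297.9 -296.3] [ 55.7 111.9] 161.8
top block_tray 0.8 [466. 145. 492. 191.] z [ 1.  8. 18.] [ 741.6 -424.6] [ 56.4 114.2] 168.2
top block_tray 0.55 [203. 306. 231. 353.] z [ 2.  8. 18.] [315.3 251.6] [ 54.9 113. ] 170.3
top big_weight 0.73 [370. 190. 396. 212.] z [ 9. 26. 59.] [ 649.7 -162.4] [54.8 59. ] 136.4
top small_weight 0.75 [242. 196. 259. 210.] z [ 1. 26. 59.] [636.2 179.7] [38.1 38.8] 66.3
top small_weight 0.65 [368. 188. 394. 211.] z [20. 26. 59.] [ 650.7 -160.8] [55.3 55.5] 1.5
top big_tray 0.6 [302. 186. 336. 222.] z [ 0.  9. 19.] [639.8   3.7] [86.2 88.5] 1.3
top small_tr
[... 2590 characters left out ...]
38.,  16.])), (0.55, array([286., 406.]), array([527., 356.,  16.]))]
side mallet_tray [(0.86, array([364., 158.]), array([ 543., -369.,    0.]))]
side block [(0.97, array([367., 279.]), array([447.,  13.,   0.]))]
side block_tray [(0.83, array([405., 388.]), array([315., 251.,   0.])), (0.81, array([304., 133.]), array([ 728., -429.,    0.])), (0.73, array([454., 197.]), array([ 290., -292.,    0.]))]
side big_tray [(0.68, array([291., 261.]), array([628.,  10.,   0.]))]
side small_tray [(0.85, array([348., 337.]), array([451., 168.,   0.]))]
side big_weight [(0.69, array([302., 206.]), array([ 652., -160.,    0.]))]
side small_weight [(0.63, array([268., 319.]), array([628., 172.,   0.]))]
```

View pics/crop1.png

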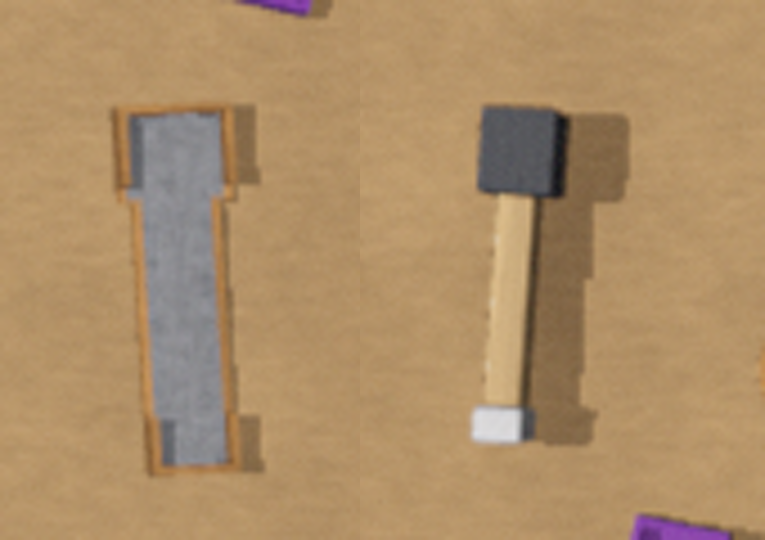

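Crop: left is the felt mallet tray, wide pocket at the top (+x). Right is the mallet, dark head at the top (+x) and aluminium butt at the bottom. Next I refine the poses with symmetric fits.

```bash
cat > m2.py <<'E'
from h import *
from scipy.optimize import minimize
# footprint fit: rotate/shift model polygon set and maximise overlap of height-selected points
def boxes(k):
    return {"mallet":[(20,70,22),(-100,20,11),(-120,-100,14)],"mallet_tray":[(20-5,81,33),(-131,20,25)],
     "block":[(-45,45,16)],"block_tray":[(-56,56,27)]}[k]
def fit(Q,k,x0,zt):
    # model sdf: signed distance union; grid-based soft IoU
    g=Q[:,:2]*1000; c0=g.mean(0)
    st=1.0; lo=g.min(0)-15; n=np.ceil((g.max(0)+15-lo)/st).astype(int)
    img=np.zeros(n,np.uint8); ij=((g-lo)/st).astype(int); img[ij[:,0],ij[:,1]]=1
    img=cv2.morphologyEx(img,cv2.MORPH_CLOSE,np.ones((5,5)))
    gx=np.stack(np.mgrid[:n[0],:n[1]],-1)*st+lo+.5
    def cost(p):
        a=np.radians(p[2]); d=gx-p[:2]; X=d[...,0]*np.cos(a)+d[...,1]*np.sin(a); Y=-d[...,0]*np.sin(a)+d[...,1]*np.cos(a)
        s=np.full(X.shape,1e3)
        for b in boxes(k): s=np.minimum(s,np.maximum.reduce([b[0]-X,X-b[1],abs(Y)-b[2]]))
        m=1/(1+np.exp(np.clip(s/1.0,-50,50))); return 1-(m*img).sum()/np.maximum(m,img).sum()
    best=min((minimize(cost,[x0[0],x0[1],x0[2]+da],method="Nelder-Mead",options=dict(initial_simplex=np.array([[0,0,0],[8,0,0],[0,8,0],[0,0,4]])+[x0[0],x0[1],x0[2]+da])) for da in(-4,0,4)),key=lambda o:o.fun)
    return np.round(best.x,1),round(best.fun,3)
def best(n,k,xy,d,X):
    c=[(np.linalg.norm(X[o["mask"]&(d>0)].mean(0)[:2]*1000-xy),o) for o in r.silhouettes(n,k)]
    c=[o for e,o in c if e<45]
    return c[0]["mask"] if c else None
if __name__=="__main__":
  for n in("top","side"):
    p,d=r.grab_frame(n);X=cloud(n,d)
    for k,x0,zt in (("mallet",(530,345,-2),10),("mallet_tray",(540,-363,3),3),("block",(454,17,18),20),("block_tray",(487,-149,-6),3)):
        m=best(n,k,x0[:2],d,X)
        if m is None: print(n,k,"none");continue
        m=cv2.dilate(m.astype(np.uint8),np.ones((5,5)))>0
        Q=X[m&(d>0)]; Q=Q[Q[:,2]>zt/1000]; print(n,k,*fit(Q,k,x0,zt))
    for k,xy in (("big_weight",(647,-159)),("small_weight",(633,183)),("big_tray",(638,6)),("small_tray",(457,167))):
        m=(np.hypot(X[...,0]*1000-xy[0],X[...,1]*1000-xy[1])<60)&(d>0)
        Q=X[m]
        bands=[(18,33),(45,65)] if "weight" in k else [(10,22)]
        for a,b in bands:
            q=Q[(Q[:,2]>a/1e3)&(Q[:,2]<b/1e3)]; c,rad=cv2.minEnclosingCircle((q[:,:2]*1000).astype(np.float32))
            print(n,k,(a,b),np.round(c,1),round(rad,1),np.round(q[:,:2].mean(0)*1000,1),np.round(np.median(q[:,2])*1000,1))
E
python3 m2.py
```

```text
top mallet [534.5 341.2  -1.3] 0.144
top mallet_tray [ 545.1 -365.8    3.6] 0.122
top block [455.2  17.3  18. ] 0.141
top block_tray [ 490.2 -150.3   -5.3] 0.131
top big_weight (18, 33) [ 651.2 -162.3] 29.9 [ 649.8 -161.3] 26.0
top big_weight (45, 65) [ 651.3 -162.7] 11.4 [ 650.5 -161.5] 55.3
top small_weight (18, 33) [637.1 179.9] 19.9 [634.7 177.7] 25.3
top small_weight (45, 65) [636.5 179.2] 10.8 [636. 179.] 55.6
top big_tray (10, 22) [640.4   4.7] 44.1 [639.8   5.5] 13.7
top small_tray (10, 22) [460.1 166.9] 36.1 [459.6 167. ] 14.2
side mallet [529.2 344.4  -1.1] 0.133
side mallet_tray [ 539.8 -364.     3.5] 0.521
side block [449.5  19.5  19. ] 0.161
side block_tray [ 484.3 -148.5   -4.9] 0.239
side big_weight (18, 33) [ 646.  -159.1] 31.0 [ 643.7 -154.4] 24.1
side big_weight (45, 65) [ 648.5 -160.9] 14.6 [ 645.  -158.4] 51.7
side small_weight (18, 33) [630. 182.] 21.1 [628.4 187.6] 24.4
side small_weight (45, 65) [631.8 182.5] 11.9 [630.9 183.2] 53.1
side big_tray (10, 22) [636.3   8.3] 45.7 [634.6   7.7] 13.0
side small_tray (10, 22) [455.1 169.3] 37.2 [454.1 170.2] 13.3
```

```bash
cat > go.py <<'E'
import sys,numpy as np
from cell import r
from scipy.spatial.transform import Rotation as Ro
# args: x,y,z(mm),yaw(deg) waypoints
s=r.state();p=s["eef_pos"]*1000;R=Ro.from_euler("xyz",s["tcp_rot"]).as_matrix()
yaw=np.degrees(s["tcp_rot"][2])
print("t",round(s["clock"],2),"tcp",np.round(p,1),"rpy",np.round(np.degrees(s["tcp_rot"]),2),"q",np.round(s["joint_pos"],2),"w",round(s["grip_width"],3),"gf",round(s["grip_force"],1),"F",np.round(s["wrist_force"],1))
for a in sys.argv[1:]:
    *q,y=map(float,a.split(","))
    print(a,np.round(R.T@(np.array(q)-p)/60,2),"spin",round(((yaw-y+180)%360-180)/5,2), "rows",round(np.linalg.norm(np.array(q)-p)/62.5,1))
E
python3 go.py 450,-350,210,5 550,0,210,0 532,343,150,-1.2 532,343,16,-1.2
```

```text
t 2.4 tcp [ 151.2 -632.2  214.2] rpy [180.     0.    13.45] q [ 1.24  0.4   0.05  1.54 -0.02  1.21 -0.05] w 1.001 gf 0.0 F [-0.5  0.2  0.4]
450,-350,210,5 [ 5.94 -3.42  0.07] spin 1.69 rows 6.6
550,0,210,0 [ 8.92 -8.7   0.07] spin 2.69 rows 12.0
532,343,150,-1.2 [  9.95 -14.33   1.07] spin 2.93 rows 16.8
532,343,16,-1.2 [  9.95 -14.33   3.3 ] spin 2.93 rows 17.0
```

Call:
play_rows(moves="3 -1.7 0 1 0.6; 5.94 -3.42 0 1.7 0.6; 5.94 -3.42 0 1.7 0.6; 5.94 -3.42 0 1.7 0.6; 5.94 -3.42 0 1.7 0.6; 5.94 -3.42 0 1.7 0.6; 5.94 -3.42 0 1.7 0.6; 8.9 -8.7 0 2.7 0.6; 8.9 -8.7 0 2.9 0.6; 8.9 -8.7 0 2.9 0.6; 8.9 -8.7 0 2.9 0.6; 8.9 -8.7 0 2.9 0.6", newtons=40)

```text
clock: 3.9
eef_pos: [0.5358, -0.0472, 0.2146]
tcp_rot: [3.141, -0.001, -0.019]
wrist_force: [1.2, -1.1, -0.4]
grip_width: 0.601
grip_force: 0.0
```

```bash
python3 go.py 550,0,210,0 532,343,150,-1.2 532,343,60,-1.2
```

```text
t 3.9 tcp [535.8 -47.2 214.6] rpy [ 1.7997e+02 -6.0000e-02 -1.0600e+00] q [ 0.28  0.21 -0.32  1.8   0.07  1.15 -1.65] w 0.601 gf 0.0 F [ 1.2 -1.1 -0.4]
550,0,210,0 [ 0.22 -0.79  0.08] spin -0.21 rows 0.8
532,343,150,-1.2 [-0.18 -6.5   1.07] spin 0.03 rows 6.3
532,343,60,-1.2 [-0.19 -6.5   2.57] spin 0.03 rows 6.7
```

Call:
play_rows(moves="-0.1 -3 0.3 0 0.6; -0.18 -6.5 1.07 0 0.6; -0.18 -6.5 1.07 0 0.6; -0.18 -6.5 1.07 0 0.6; -0.18 -6.5 1.07 0 0.6; -0.18 -6.5 1.07 0 0.6; -0.18 -6.5 1.07 0 0.6; -0.18 -6.5 1.5 0 0.6; -0.18 -6.5 2 0 0.6; -0.18 -6.5 2 0 0.6; -0.18 -6.5 2 0 0.6")

```text
clock: 5.28
eef_pos: [0.5326, 0.3409, 0.0953]
tcp_rot: [-3.141, -0.002, -0.019]
wrist_force: [0.2, 0.3, -0.3]
grip_width: 0.601
grip_force: 0.0
```

```bash
python3 go.py 532,343,16,-1.2; python3 - <<'E'
from h import *
for n in("top","side"):
    p,d=r.grab_frame(n); X=cloud(n,d)
    if n=="side": cv2.imwrite("pics/s1.png",cv2.resize(p[300:460,180:400,::-1],None,fx=3.5,fy=3.5))
    m=(d>0)&(abs(X[...,0]-.532)<.1)&(abs(X[...,1]-.343)<.1)&(X[...,2]>.06)&(X[...,2]<.16)
    for a,b in((.06,.09),(.09,.12),(.12,.15)):
        q=X[m&(X[...,2]>a)&(X[...,2]<b)]*1000
        if len(q): print(n,a,len(q),q.min(0).round(),q.max(0).round(),((q.min(0)+q.max(0))/2).round(1))
E
```

```text
t 5.28 tcp [532.6 340.9  95.3] rpy [-1.7997e+02 -9.0000e-02 -1.1000e+00] q [-0.29  0.51 -0.47  1.69  0.26  1.   -2.44] w 0.601 gf 0.0 F [ 0.2  0.3 -0.3]
532,343,16,-1.2 [-0.01 -0.03  1.32] spin 0.02 rows 1.3
top 0.12 4 [523. 310. 124.] [526. 311. 137.] [524.5 310.4 130.4]
side 0.09 5 [522. 316. 114.] [528. 374. 119.] [525.4 345.2 116.4]
side 0.12 68 [518. 312. 120.] [528. 382. 148.] [522.7 347.  134. ]
```

View pics/s1.png

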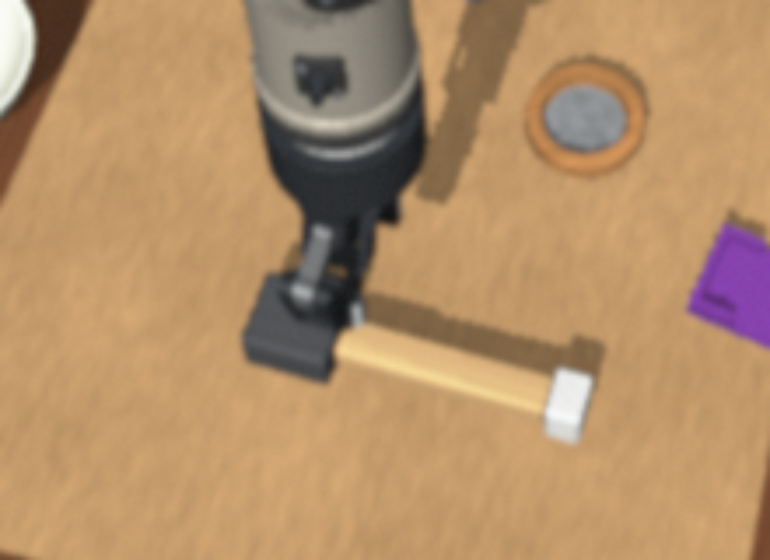

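Side crop: the fingers straddle the handle just behind the head. I descend straight.

Call:
play_rows(moves="0 0 0.7 0 0.6; 0 0 1.3 0 0.6; 0 0 1.32 0 0.6; 0 0 1.32 0 0.6; 0 0 1.32 0 0.15; 0 0 1.32 0 0.1; 0 0 1.32 0 0; 0 0 1.32 0 0; 0 0 1.32 0 0; 0 0 1.32 0 0; 0 0 1.32 0 0; 0 0 1.32 0 0", newtons=50)

```text
clock: 6.88
eef_pos: [0.5316, 0.3411, 0.0149]
tcp_rot: [3.141, 0.0, -0.018]
wrist_force: [0.2, -0.7, 0.2]
grip_width: 0.001
grip_force: 0.0
```

Call:
play_rows(moves="0 0 -0.3 0 0; 0 0 -0.7 0 0; 0 0 -1 0 0; 0 0 -1.3 0 0; 0 0 -1.6 0 0; 0 0 -2 0 0; 0 0 -2 0 0; 0 0 -2 0 0; 0 0 -2 0 0")

```text
clock: 8.0
eef_pos: [0.5309, 0.3405, 0.1337]
tcp_rot: [3.14, 0.002, -0.018]
wrist_force: [-0.0, 0.5, -1.4]
grip_width: -0.003
grip_force: 0.0
```

```bash
cat > held.py <<'E'
import sys
from m2 import *
# held mallet: points relative to table
z0=float(sys.argv[1])/1000; x0=tuple(map(float,sys.argv[2].split(","))); k=sys.argv[3]
for n in("top","side"):
    p,d=r.grab_frame(n);X=cloud(n,d)
    if len(sys.argv)>4: cv2.imwrite(f"pics/{sys.argv[4]}_{n}.png",p[:,:,::-1])
    m=best(n,k,np.array(x0[:2]),d,X)
    if m is None: print(n,"none");continue
    Q=X[m&(d>0)];Q=Q[(Q[:,2]>z0)&(Q[:,2]<z0+.05)]
    print(n,*fit(Q,k,x0,0))
    A=np.c_[Q[:,:2],np.ones(len(Q))]
    h=Q[:,0]*1000<x0[0]-90; print("butt z",np.round(np.percentile(Q[h,2]*1000,[50,90])), "head z",np.round(np.percentile(Q[Q[:,0]*1000>x0[0]+25,2]*1000,[50,90])))
E
python3 held.py 80 532,341,-1.2 mallet lift; python3 go.py
```

```text
t 8.1 tcp [531.1 340.7 133.9] rpy [ 1.7994e+02  9.0000e-02 -1.0400e+00] q [-0.28  0.47 -0.48  1.66  0.24  1.07 -2.42] w -0.001 gf 0.0 F [ 0.1 -0.1 -0.4]m2.py:9: RuntimeWarning: Mean of empty slice.
  g=Q[:,:2]*1000; c0=g.mean(0)
  ret = um.true_divide(
Traceback (most recent call last):
  File "held.py", line 11, in <module>
    print(n,*fit(Q,k,x0,0))
             ~~~^^^^^^^^^^
  File "m2.py", line 10, in fit
    st=1.0; lo=g.min(0)-15; n=np.ceil((g.max(0)+15-lo)/st).astype(int)
               ~~~~~^^^
ValueError: zero-size array to reduction operation minimum which has no identity
```

```bash
python3 - <<'E'
from h import *
p,d=r.grab_frame("side"); X=cloud("side",d)
cv2.imwrite("pics/s2.png",cv2.resize(p[280:460,160:400,::-1],None,fx=3,fy=3))
E
python3 m2.py | grep mallet
```

```text
top mallet [534.  341.   -1.2] 0.371
top mallet_tray [ 545.7 -366.1    3.4] 0.14
side mallet [529.3 344.3  -1.2] 0.133
side mallet_tray nonem2.py:39: RuntimeWarning: Mean of empty slice.
  print(n,k,(a,b),np.round(c,1),round(rad,1),np.round(q[:,:2].mean(0)*1000,1),np.round(np.median(q[:,2])*1000,1))
  ret = um.true_divide(
  return _methods._mean(a, axis=axis, dtype=dtype,
  ret = ret.dtype.type(ret / rcount)
```

View pics/s2.png

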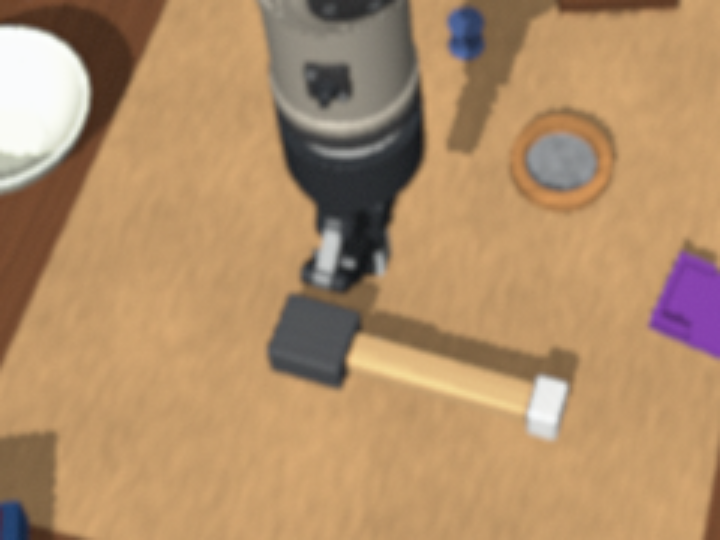

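The gripper shut on nothing and the mallet hasn't moved. I compare where the fingers really are with the reported TCP.

```bash
python3 - <<'E'
from h import *
tip=r.state()["eef_pos"]+[0,0,-.014]
for n in("top","side"):
    p,d=r.grab_frame(n); X=cloud(n,d)
    print(n,"tip px",px(n,tip).round(),"tcp+50",px(n,tip+[0,0,.064]).round())
    m=(d>0)&(abs(X[...,0]-.532)<.15)&(abs(X[...,1]-.343)<.15)&(X[...,2]>.06)&(X[...,2]<.25)
    for a in np.arange(.06,.25,.02):
        q=X[m&(X[...,2]>a)&(X[...,2]<a+.02)]*1000
        if len(q): print(n,round(a,2),len(q),q.min(0).round(),q.max(0).round())
    if n=="side":
        u,v=px(n,tip).round().astype(int); q=p.copy(); cv2.circle(q,(u,v),2,(255,0,0),-1)
        u,v=px(n,tip+[0,0,.064]).round().astype(int); cv2.circle(q,(u,v),2,(0,255,0),-1)
        cv2.imwrite("pics/s3.png",cv2.resize(q[320:440,220:340,::-1],None,fx=5,fy=5))
print(r.state()["grip_width"])
E
```

```text
top tip px [173. 239.] tcp+50 [165. 236.]
top 0.14 1 [523. 337. 159.] [523. 337. 159.]
top 0.16 7 [523. 333. 160.] [527. 343. 173.]
top 0.2 23 [517. 310. 201.] [545. 329. 220.]
top 0.22 36 [516. 282. 221.] [545. 327. 240.]
top 0.24 84 [520. 280. 240.] [546. 301. 250.]
side tip px [283. 374.] tcp+50 [281. 357.]
side 0.14 8 [518. 341. 153.] [523. 349. 159.]
side 0.16 41 [517. 336. 160.] [523. 356. 180.]
side 0.18 27 [515. 331. 180.] [523. 359. 200.]
side 0.2 108 [512. 333. 201.] [535. 385. 220.]
side 0.22 108 [511. 335. 220.] [543. 404. 240.]
side 0.24 171 [510. 351. 240.] [543. 405. 250.]
-0.0002581575469657324
```

View pics/s3.png

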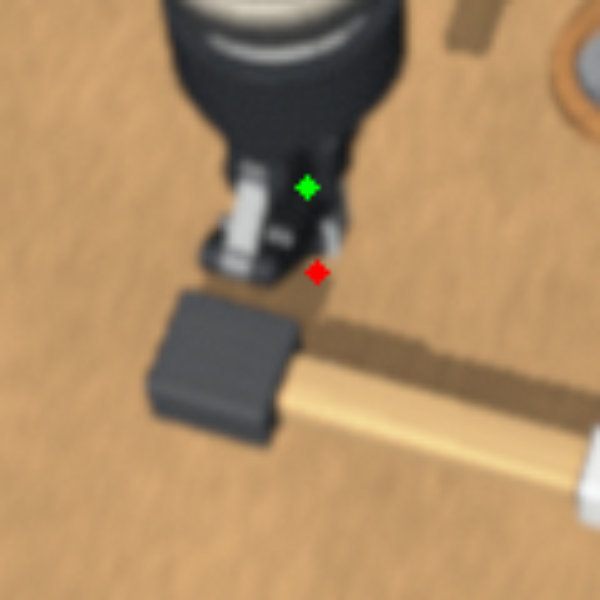

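```bash
python3 - <<'E'
from h import *
np.set_printoptions(linewidth=220)
p,d=r.grab_frame("side"); X=cloud("side",d)*1000
for v in (352,358,362,366,370,374,378,382):
    print(v,[(u,*X[v,u].round().astype(int).tolist()) if d[v,u]>0 else (u,'-') for u in range(258,294,5)])
E
```

```text
352 [(258, 622, 253, 1), (263, 613, 249, -3), (268, 534, 379, 270), (273, 525, 380, 276), (278, 519, 375, 269), (283, 517, 361, 245), (288, 512, 352, 232), (293, 553, 231, -5)]
358 [(258, 617, 266, 1), (263, 608, 263, -1), (268, 533, 384, 260), (273, 524, 384, 264), (278, 519, 377, 253), (283, 520, 358, 218), (288, 518, 341, 187), (293, 549, 246, -2)]
362 [(258, 614, 274, -1), (263, 606, 269, -5), (268, 532, 387, 252), (273, 526, 384, 250), (278, 528, 362, 207), (283, 521, 357, 203), (288, 518, 343, 177), (293, 545, 256, 2)]
366 [(258, 611, 283, 1), (263, 541, 390, 239), (268, 531, 392, 249), (273, 526, 386, 239), (278, 525, 369, 208), (283, 517, 367, 208), (288, 518, 345, 166), (293, 543, 264, 0)]
370 [(258, 608, 292, 1), (263, 537, 399, 245), (268, 529, 398, 247), (273, 522, 394, 244), (278, 518, 386, 231), (283, 516, 371, 203), (288, 549, 277, 3), (293, 540, 273, 1)]
374 [(258, 605, 300, 1), (263, 536, 404, 242), (268, 528, 402, 243), (273, 521, 400, 242), (278, 518, 388, 220), (283, 556, 288, 5), (288, 547, 285, 3), (293, 537, 281, 1)]
378 [(258, 594, 322, 32), (263, 593, 305, -1), (268, 583, 303, 2), (273, 573, 300, 1), (278, 564, 297, 0), (283, 554, 296, 3), (288, 544, 294, 5), (293, 535, 288, -1)]
382 [(258, 591, 329, 32), (263, 582, 327, 32), (268, 573, 323, 30), (273, 564, 321, 31), (278, 562, 304, -3), (283, 552, 302, -1), (288, 542, 299, -1), (293, 533, 297, -1)]
```

```bash
python3 - <<'E'
from h import *
for n in("side","top"):
    p,d=r.grab_frame(n); X=cloud(n,d)*1000
    m=(d>0)&(abs(X[...,0]-520)<25)&(abs(X[...,1]-343)<22)&(X[...,2]>60)&(X[...,2]<200)
    q=X[m]; vv,uu=np.nonzero(m); o=np.argsort(q[:,2])[:10]
    print(n,[(uu[i],vv[i],*q[i].round().astype(int).tolist()) for i in o])
E
python3 go.py
```

```text
side [(np.int64(285), np.int64(371), 523, 349, 153), (np.int64(286), np.int64(371), 521, 350, 157), (np.int64(289), np.int64(366), 518, 340, 157), (np.int64(288), np.int64(369), 518, 346, 158), (np.int64(286), np.int64(370), 521, 350, 159), (np.int64(287), np.int64(371), 518, 351, 160), (np.int64(287), np.int64(370), 519, 350, 160), (np.int64(288), np.int64(368), 518, 346, 160), (np.int64(285), np.int64(370), 522, 351, 161), (np.int64(284), np.int64(372), 522, 355, 161)]
top [(np.int64(167), np.int64(241), 523, 343, 161), (np.int64(170), np.int64(241), 523, 336, 161), (np.int64(168), np.int64(241), 523, 340, 162), (np.int64(169), np.int64(241), 523, 338, 164), (np.int64(170), np.int64(240), 525, 335, 165), (np.int64(169), np.int64(240), 525, 336, 169), (np.int64(169), np.int64(239), 527, 336, 171), (np.int64(170), np.int64(239), 526, 332, 176)]
t 8.9 tcp [531.6 341.1 134.9] rpy [179.99  -0.    -1.04] q [-0.28  0.47 -0.48  1.66  0.24  1.07 -2.42] w -0.001 gf 0.0 F [0.3 0.2 0.1]
```

The fingertips really end near z≈155 with the TCP reported at 134, about 33 mm higher than stated. X and y agree. I descend further, watching the force.

Call:
play_rows(moves="0 0 0 0 0.6; 0 0 0.5 0 0.6; 0 0 1 0 0.6; 0 0 1.5 0 0.6; 0 0 2 0 0.6; 0 0 2 0 0.6; 0 0 2.2 0 0.6; 0 0 2.3 0 0.6; 0 0 2.4 0 0.6; 0 0 2.45 0 0.6; 0 0 2.45 0 0.6")

```text
clock: 10.28
eef_pos: [0.5315, 0.341, -0.0121]
tcp_rot: [3.141, 0.0, -0.018]
wrist_force: [0.2, 1.4, 0.0]
grip_width: 0.594
grip_force: 0.0
```

```bash
python3 go.py 531.6,341,-16,-1.2
```

```text
t 10.28 tcp [531.5 341.  -12.1] rpy [ 1.7999e+02  1.0000e-02 -1.0500e+00] q [-0.33  0.64 -0.42  1.76  0.34  0.82 -2.5 ] w 0.594 gf 0.0 F [0.2 1.4 0. ]
531.6,341,-16,-1.2 [0.   0.   0.06] spin 0.03 rows 0.1
```

Call:
play_rows(moves="0 0 0.05 0 0; 0 0 0.05 0 0; 0 0 0.05 0 0; 0 0 0.05 0 0; 0 0 0.05 0 0; 0 0 0.05 0 0; 0 0 0.05 0 0; 0 0 0.05 0 0")

```text
clock: 11.28
eef_pos: [0.5316, 0.3412, -0.0151]
tcp_rot: [-3.142, -0.0, -0.018]
wrist_force: [0.7, 2.0, -0.3]
grip_width: 0.248
grip_force: 49.8
```

Gripped at 0.248 × 85 = 21 mm, which is the handle. I lift and check that it's level.

Call:
play_rows(moves="0 0 -0.2 0 0; 0 0 -0.5 0 0; 0 0 -0.9 0 0; 0 0 -1.3 0 0; 0 0 -1.6 0 0; 0 0 -1.6 0 0; 0 0 -1.6 0 0; 0 0 -1.6 0 0")

```text
clock: 12.28
eef_pos: [0.5308, 0.3404, 0.0797]
tcp_rot: [3.14, 0.002, -0.018]
wrist_force: [-0.3, -0.2, -2.9]
grip_width: 0.248
grip_force: 49.5
```

```bash
python3 held.py 85 532,341,-1.2 mallet; python3 go.py 540,0,80,0 542.5,-365,80,3.6
```

```text
top [5.337e+02 3.380e+02 4.000e-01] 0.532
t 12.38 tcp [531.1 340.7  80. ] rpy [ 1.7994e+02  9.0000e-02 -1.0400e+00] q [-0.29  0.52 -0.46  1.71  0.27  0.98 -2.45] w 0.246 gf 49.5 F [-0.1  0.3 -2.6]
540,0,80,0 [0.25 5.67 0.  ] spin -0.21 rows 5.5
542.5,-365,80,3.6 [4.000e-01 1.176e+01 1.000e-02] spin -0.93 rows 11.3Traceback (most recent call last):
  File "held.py", line 13, in <module>
    h=Q[:,0]*1000<x0[0]-90; print("butt z",np.round(np.percentile(Q[h,2]*1000,[50,90])), "head z",np.round(np.percentile(Q[Q[:,0]*1000>x0[0]+25,2]*1000,[50,90])))
                                                    ~~~~~~~~~~~~~^^^^^^^^^^^^^^^^^^^^^
    return _quantile_unchecked(
        a, q, axis, out, overwrite_input, method, keepdims, weights)
    return _ureduce(a,
                    func=_quantile_ureduce_func,
    ...<5 lines>...
                    overwrite_input=overwrite_input,
                    method=method)
    r = func(a, **kwargs)
    result = _quantile(arr,
                       quantiles=q,
    ...<2 lines>...
                       out=out,
                       weights=wgt)
    slices_having_nans = np.isnan(arr[-1, ...])
                                  ~~~^^^^^^^^^
IndexError: index -1 is out of bounds for axis 0 with size 0
```

```bash
cat > held.py <<'E'
import sys
from h import *
# tcp-based: butt & head z and axis
s=r.state();P=s["eef_pos"]*1000;ya=s["tcp_rot"][2]
for n in("top","side"):
    p,d=r.grab_frame(n);X=cloud(n,d)*1000
    if len(sys.argv)>1: cv2.imwrite(f"pics/{sys.argv[1]}_{n}.png",p[:,:,::-1])
    D=X-P; a=D[...,0]*np.cos(ya)+D[...,1]*np.sin(ya); b=-D[...,0]*np.sin(ya)+D[...,1]*np.cos(ya)
    m=(d>0)&(abs(b)<35)&(D[...,2]>-8)&(D[...,2]<55)
    for nm,l,h in(("butt",-130,-97),("handle",-95,-40),("head",18,85)):
        k=m&(a>l)&(a<h)
        if k.sum()<5: print(n,nm,k.sum());continue
        z=D[...,2][k];t=k&(D[...,2]>np.percentile(z,90)-8)
        print(n,nm,k.sum(),"ztop",np.percentile(z,[50,90]).round(1),"a",a[t].min().round(),a[t].max().round(),"b",b[t].min().round(),b[t].max().round(),"bmed",np.median(b[t]).round(1))
E
python3 held.py hm
```

```text
top butt 0
top handle 1
top head 380 ztop [47.1 50.2] a 23.0 73.0 b -22.0 23.0 bmed -4.3
side butt 293 ztop [45.  48.6] a -122.0 -97.0 b -11.0 17.0 bmed 3.7
side handle 462 ztop [40.5 43.1] a -95.0 -40.0 b -10.0 15.0 bmed 3.6
side head 578 ztop [46.  48.8] a 20.0 68.0 b -20.0 25.0 bmed 7.2
```

```bash
python3 -c "
import cv2
p=cv2.imread('pics/hm_side.png');cv2.imwrite('pics/hmc.png',cv2.resize(p[280:460,160:400],None,fx=3,fy=3))"
```

```text
(no output)
```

View pics/hmc.png

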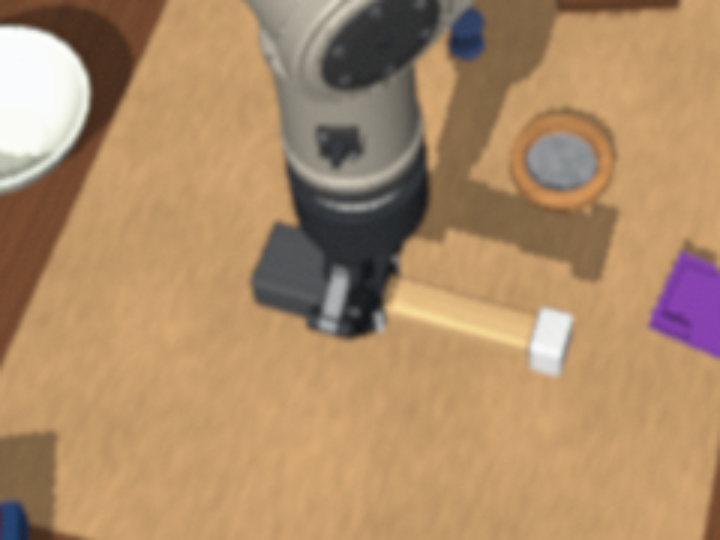

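Side crop: the mallet hangs level (head and butt tops both about 48.7 above the TCP) and is gripped just behind the head. I carry it across.

Call:
play_rows(moves="0 0.4 -0.2 0 0; 0.02 1 -0.4 0 0; 0.05 1.6 -0.4 0 0; 0.07 2.2 -0.4 0 0; 0.1 2.8 -0.4 0 0; 0.1 3.5 -0.4 -0.1 0; 0.1 4.2 -0.4 -0.2 0; 0.15 4.9 -0.4 -0.3 0; 0.2 5.6 -0.4 -0.4 0; 0.2 6.2 -0.4 -0.5 0; 0.3 6.8 -0.4 -0.5 0; 0.3 7.4 -0.4 -0.5 0")

```text
clock: 13.98
eef_pos: [0.542, -0.1042, 0.1051]
tcp_rot: [3.142, -0.001, 0.026]
wrist_force: [-0.7, 0.0, -2.4]
grip_width: 0.249
grip_force: 49.6
```

```bash
python3 go.py 542,-366,90,3.5 542,-366,30,3.5
```

```text
t 13.97 tcp [ 542.  -104.2  105.1] rpy [ 1.80e+02 -5.00e-02  1.47e+00] q [ 0.41  0.35 -0.36  1.88  0.15  0.93 -1.57] w 0.249 gf 49.6 F [-0.7  0.  -2.4]
542,-366,90,3.5 [-0.11  4.36  0.25] spin -0.41 rows 4.2
542,-366,30,3.5 [-0.11  4.36  1.25] spin -0.41 rows 4.4
```

Call:
play_rows(moves="0 0.6 0 -0.1 0; -0.05 1.3 0 -0.2 0; -0.06 2 0 -0.3 0; -0.08 2.7 0 -0.4 0; -0.1 3.4 0 -0.4 0; -0.11 4 0 -0.4 0; -0.11 4.36 0.2 -0.4 0; -0.11 4.36 0.6 -0.4 0; -0.11 4.36 0.9 -0.4 0; -0.11 4.36 0.9 -0.4 0; -0.11 4.36 0.9 -0.4 0")

```text
clock: 15.35
eef_pos: [0.5424, -0.3643, 0.0515]
tcp_rot: [3.141, -0.001, 0.062]
wrist_force: [-0.6, 0.1, -2.7]
grip_width: 0.241
grip_force: 49.5
```

```bash
python3 go.py 542,-366,-8,3.5; python3 held.py mt; python3 m2.py 2>&1 | grep mallet_tray; python3 -c "
import cv2,numpy as np
p=cv2.imread('pics/mt_side.png')[110:210,290:450];q=cv2.imread('pics/mt_top.png')[190:310,400:500]
cv2.imwrite('pics/mtc.png',np.hstack([cv2.resize(p,(480,300)),cv2.resize(q,(250,300))]))"
```

```text
t 15.35 tcp [ 542.4 -364.3   51.5] rpy [ 1.7998e+02 -6.0000e-02  3.5200e+00] q [ 0.72  0.57 -0.26  1.67  0.18  0.92 -1.12] w 0.241 gf 49.5 F [-0.6  0.1 -2.7]
542,-366,-8,3.5 [-0.01  0.03  0.99] spin 0.0 rows 1.0
top butt 125 ztop [46.2 49.7] a -117.0 -97.0 b -13.0 16.0 bmed 2.5
top handle 244 ztop [41. 44.] a -95.0 -40.0 b -10.0 13.0 bmed 1.9
top head 368 ztop [47.1 50.8] a 23.0 72.0 b -21.0 24.0 bmed 6.6
side butt 152 ztop [39.6 48.4] a -122.0 -97.0 b -13.0 18.0 bmed 7.4
side handle 233 ztop [38.2 42.5] a -95.0 -40.0 b -10.0 22.0 bmed 7.1
side head 382 ztop [44.6 48.7] a 18.0 67.0 b -21.0 29.0 bmed 6.0
top mallet_tray [ 541.7 -346.2   12.2] 0.536
side mallet_tray [ 540.1 -363.5    3.5] 0.52
```

View pics/mtc.png

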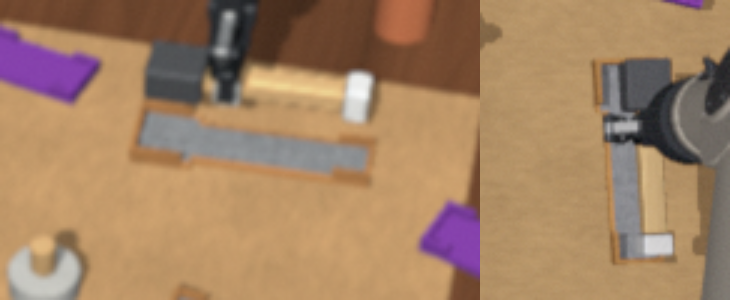

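Both cameras agree the mallet is aligned in x and needs about 2.5 mm toward -y. I lower it and release.

Call:
play_rows(moves="0 0.045 0.2 0 0; 0 0.045 0.4 0 0; 0 0.045 0.6 0 0; 0 0.045 0.75 0 0; 0 0.045 0.88 0 0; 0 0.045 0.95 0 0; 0 0.045 0.98 0 0; 0 0.045 0.98 0 0")

```text
clock: 16.95
eef_pos: [0.5419, -0.3676, -0.0076]
tcp_rot: [3.141, -0.0, 0.06]
wrist_force: [-0.6, 0.9, -2.5]
grip_width: 0.251
grip_force: 49.7
```

```bash
python3 go.py 542,-367,-9,3.5; python3 held.py
```

```text
t 16.95 tcp [ 541.9 -367.6   -7.6] rpy [ 1.7998e+02 -2.0000e-02  3.4600e+00] q [ 0.71  0.64 -0.25  1.7   0.2   0.83 -1.14] w 0.251 gf 49.7 F [-0.6  0.9 -2.5]
542,-367,-9,3.5 [ 0.   -0.01  0.02] spin -0.01 rows 0.0
top butt 346 ztop [22.8 47.4] a -117.0 -97.0 b -11.0 16.0 bmed 3.1
top handle 575 ztop [15.8 43.1] a -95.0 -42.0 b -10.0 13.0 bmed 2.3
top head 569 ztop [37.1 49.7] a 24.0 73.0 b -22.0 24.0 bmed 6.3
side butt 274 ztop [23.3 45.9] a -122.0 -98.0 b -11.0 23.0 bmed 5.9
side handle 428 ztop [21.  41.1] a -95.0 -40.0 b -11.0 20.0 bmed 7.0
side head 517 ztop [33.8 47.5] a 18.0 67.0 b -20.0 29.0 bmed 6.5
```

Still hanging freely (2.5 N) and inside the rim. I release it about 1.5 mm lower, then rise.

Call:
play_rows(moves="0 0 0.02 0 0; 0 0 0.03 0 0; 0 0 0.03 0 0; 0 0 0.03 0 0.4; 0 0 0.03 0 0.55; 0 0 0.03 0 0.55; 0 0 0.03 0 0.55; 0 0 -0.5 0 0.55; 0 0 -1.3 0 0.55; 0 0 -2 0 0.55; 0 0 -2 0 0.55")

```text
clock: 18.42
eef_pos: [0.5446, -0.3691, 0.1168]
tcp_rot: [3.136, -0.007, 0.06]
wrist_force: [-0.4, 1.1, -0.4]
grip_width: 0.549
grip_force: 0.0
```

```bash
python3 m2.py 2>/dev/null| grep block; python3 - <<'E'
from m2 import *
for n in("top","side"):
    p,d=r.grab_frame(n);X=cloud(n,d)
    m=best(n,"mallet",np.array((542,-366)),d,X)
    if m is None: print("none");continue
    m=cv2.dilate(m.astype(np.uint8),np.ones((5,5)))>0
    Q=X[m&(d>0)];Q=Q[Q[:,2]>.021];Q=Q[Q[:,2]<.06];print(n,*fit(Q,"mallet",(543,-366,3.5),0),np.percentile(Q[:,2],[50,95]).round(3))
E
python3 go.py 500,-100,120,15 452,18,80,18.5
```

```text
top block [455.   17.2  18. ] 0.142
top block_tray [ 490.4 -150.5   -5.2] 0.131
side block [449.6  19.3  17.6] 0.131
side block_tray [ 484.1 -148.3   -5.5] 0.242
top [ 544.8 -365.2    3.7] 0.264 [0.035 0.041]
side [ 538.3 -362.4    3. ] 0.392 [0.032 0.039]
t 19.12 tcp [ 541.7 -367.5  112.1] rpy [1.80e+02 1.00e-02 3.46e+00] q [ 0.73  0.5  -0.28  1.62  0.15  1.04 -1.1 ] w 0.544 gf 0.0 F [-0.2  0.1  0.4]
500,-100,120,15 [-0.43 -4.49 -0.13] spin -2.31 rows 4.3
452,18,80,18.5 [-1.11 -6.5   0.53] spin -3.01 rows 6.4
```

The mallet is home. Next is the block.

Call:
play_rows(moves="-0.2 -0.8 0 -0.5 0.7; -0.3 -1.7 0 -1 0.7; -0.4 -2.6 0 -1.5 0.7; -0.6 -3.5 0 -2 0.7; -0.8 -4.4 0 -2.5 0.7; -1 -5.3 0 -3 0.7; -1.1 -6.1 0.1 -3 0.7; -1.1 -6.5 0.5 -3 0.7; -1.1 -6.5 1 -3 0.7; -1.1 -6.5 1 -3 0.7; -1.1 -6.5 1 -3 0.7")

```text
clock: 20.5
eef_pos: [0.4531, 0.0175, 0.053]
tcp_rot: [3.141, -0.001, 0.321]
wrist_force: [-0.0, 0.5, -0.3]
grip_width: 0.699
grip_force: 0.0
```

```bash
python3 go.py 452,17,-13,18
```

```text
t 20.5 tcp [453.1  17.5  53. ] rpy [ 1.7997e+02 -7.0000e-02  1.8410e+01] q [ 0.31  0.28 -0.51  2.14  0.2   0.76 -1.57] w 0.699 gf 0.0 F [-0.   0.5 -0.3]
452,17,-13,18 [-0.02  0.    1.1 ] spin 0.08 rows 1.1
```

Call:
play_rows(moves="0 0 0.4 0.1 0.7; 0 0 0.8 0.1 0.7; 0 0 1.1 0.1 0.7; 0 0 1.1 0.1 0.7; 0 0 1.1 0.1 0.2; 0 0 1.1 0.1 0; 0 0 1.1 0.1 0; 0 0 1.1 0.1 0; 0 0 1.1 0.1 0; 0 0 1.1 0.1 0; 0 0 1.1 0.1 0", newtons=35)

```text
clock: 21.88
eef_pos: [0.4538, 0.0176, -0.0125]
tcp_rot: [3.14, -0.003, 0.313]
wrist_force: [0.2, -0.4, 6.6]
grip_width: 0.37
grip_force: 36.3
```

Call:
play_rows(moves="0 0 -0.3 0 0; 0 0 -0.8 0 0; 0 0 -1.2 0 0; 0 0 -1.2 0 0; 0 0 -1.2 0 0")

```text
clock: 22.5
eef_pos: [0.4517, 0.0176, 0.0577]
tcp_rot: [3.142, 0.001, 0.313]
wrist_force: [0.2, 0.7, -2.2]
grip_width: 0.37
grip_force: 35.3
```

```bash
python3 go.py 487,-150,60,-5.3
```

```text
t 22.5 tcp [451.7  17.6  57.7] rpy [1.800e+02 6.000e-02 1.795e+01] q [ 0.32  0.28 -0.52  2.14  0.2   0.77 -1.58] w 0.37 gf 35.3 F [ 0.2  0.7 -2.2]
487,-150,60,-5.3 [-0.3   2.84 -0.04] spin 4.65 rows 2.7
```

Call:
play_rows(moves="0 0.5 -0.2 0.8 0; -0.1 1.1 -0.2 1.6 0; -0.2 1.8 -0.2 2.5 0; -0.3 2.4 -0.2 3.4 0; -0.3 2.84 -0.2 4.2 0; -0.3 2.84 -0.1 4.65 0; -0.3 2.84 0.2 4.65 0; -0.3 2.84 0.4 4.65 0; -0.3 2.84 0.4 4.65 0; -0.3 2.84 0.4 4.65 0")

```text
clock: 23.75
eef_pos: [0.4881, -0.1497, 0.0344]
tcp_rot: [3.142, -0.0, -0.092]
wrist_force: [-1.3, 0.5, -1.8]
grip_width: 0.362
grip_force: 35.3
```

```bash
cat > hb.py <<'E'
from m2 import *
s=r.state();P=s["eef_pos"]*1000; y=np.degrees(s["tcp_rot"][2])
for n in("top","side"):
    p,d=r.grab_frame(n);X=cloud(n,d)
    cv2.imwrite(f"pics/hb_{n}_{s['clock']:.1f}.png",p[:,:,::-1])
    m=best(n,"block",P[:2],d,X)
    if m is None: print("none");continue
    Q=X[m&(d>0)];z=P[2]/1000; Q=Q[(Q[:,2]>z+.035)&(Q[:,2]<z+.06)]; print(n,len(Q),*fit(Q,"block",(*P[:2],y),0))
E
python3 hb.py; python3 go.py
```

```text
top 28 [ 489.8 -149.1   -7.5] 0.875
side 246 [ 483.5 -144.9   -3.6] 0.588
t 23.95 tcp [ 488.2 -149.9   34.7] rpy [ 1.7998e+02 -6.0000e-02 -5.2900e+00] q [ 0.5   0.39 -0.34  2.03  0.18  0.75 -1.62] w 0.366 gf 35.3 F [ 0.5 -1.1 -0.1]
```

Call:
play_rows(moves="0 0.025 0.2 0 0; 0 0.025 0.4 0 0; 0 0.025 0.55 0 0; 0 0.025 0.64 0 0; 0 0.025 0.68 0 0; 0 0.025 0.68 0 0; 0 0.025 0.68 0 0.45; 0 0.025 0.68 0 0.5; 0 0.025 0.68 0 0.5; 0 0.025 0 0 0.5; 0 0.025 -1.3 0 0.5; 0 0.025 -1.3 0 0.5")

```text
clock: 25.45
eef_pos: [0.4906, -0.152, 0.1162]
tcp_rot: [3.14, -0.008, -0.092]
wrist_force: [0.5, 0.2, 0.1]
grip_width: 0.498
grip_force: 0.0
```

```bash
python3 go.py 649,-161,120,0; python3 - <<'E'
from m2 import *
for n in("top","side"):
    p,d=r.grab_frame(n);X=cloud(n,d)*1000
    m=(d>0)&(abs(X[...,0]-488)<60)&(abs(X[...,1]+151)<40)&(X[...,2]>23)&(X[...,2]<50)
    Q=X[m]/1000; print(n,len(Q),*fit(Q,"block",(488,-151,-5),0),np.percentile(Q[:,2],[10,50,90]).round(3))
E
```

```text
t 25.45 tcp [ 490.6 -152.   116.2] rpy [179.9   -0.44  -5.3 ] q [ 0.53  0.27 -0.37  1.97  0.12  0.92 -1.56] w 0.498 gf 0.0 F [0.5 0.2 0.1]
649,-161,120,0 [ 2.64 -0.09 -0.04] spin -1.06 rows 2.5
top 161 [ 488.1 -146.2   -4.7] 0.713 [0.033 0.036 0.04 ]
side 482 [ 482.7 -146.6   -5.2] 0.192 [0.028 0.034 0.037]
```

The block is in (side view: top flat at 36 mm, within 2 mm of the tray centre). Next is the big weight, gripped by its knob.

Call:
play_rows(moves="0.7 0 0 -0.3 0.7; 1.4 -0.04 0 -0.6 0.7; 2.1 -0.06 0 -1 0.7; 2.64 -0.06 0 -1 0.7; 2.64 -0.06 0.5 -1 0.7; 2.64 -0.06 0.5 -1 0.7; 2.64 -0.06 0.5 -1 0.7", newtons=60)

```text
clock: 26.42
eef_pos: [0.6448, -0.1623, 0.0813]
tcp_rot: [-3.141, 0.002, -0.005]
wrist_force: [0.0, -0.3, -0.0]
grip_width: 0.701
grip_force: 0.0
```

```bash
python3 go.py 649,-163,14,0
```

```text
t 26.43 tcp [ 644.8 -162.3   81.3] rpy [-1.7999e+02  1.1000e-01 -2.9000e-01] q [ 0.43  0.56 -0.35  1.62  0.22  1.   -1.57] w 0.701 gf 0.0 F [ 0.  -0.3 -0. ]
649,-163,14,0 [0.07 0.01 1.12] spin -0.06 rows 1.1
```

Call:
play_rows(moves="0.07 0.01 0.4 0 0.7; 0.07 0.01 0.8 0 0.7; 0.07 0.01 1.05 0 0.7; 0.07 0.01 1.12 0 0.7; 0.07 0.01 1.12 0 0.2; 0.07 0.01 1.12 0 0; 0.07 0.01 1.12 0 0; 0.07 0.01 1.12 0 0; 0.07 0.01 1.12 0 0; 0.07 0.01 1.12 0 0; 0.07 0.01 1.12 0 0; 0.07 0.01 1.12 0 0")

```text
clock: 27.92
eef_pos: [0.6508, -0.1634, 0.0162]
tcp_rot: [3.141, -0.002, -0.005]
wrist_force: [-0.2, -0.2, 5.7]
grip_width: 0.236
grip_force: 58.9
```

Call:
play_rows(moves="0 0 -0.2 0 0; 0 0 -0.6 0 0; 0 0 -1 0 0; 0 0 -1 0 0; 0 0 -1 0 0; 0 0 -1 0 0")

```text
clock: 28.68
eef_pos: [0.6484, -0.1628, 0.0731]
tcp_rot: [-3.141, 0.003, -0.005]
wrist_force: [-1.0, 0.2, -6.9]
grip_width: 0.234
grip_force: 59.1
```

```bash
python3 go.py 638,5,74,0; cat > hw.py <<'E'
import sys
from h import *
P=r.state()["eef_pos"]*1000
R0=float(sys.argv[1])
for n in("top","side"):
    p,d=r.grab_frame(n);X=cloud(n,d)*1000
    m=(d>0)&(np.hypot(X[...,0]-P[0],X[...,1]-P[1])<R0+9)&(abs(X[...,2]-P[2]-12)<5)
    q=X[m]
    if len(q)<10: print(n,len(q));continue
    c,rad=cv2.minEnclosingCircle(q[:,:2].astype(np.float32)); print(n,len(q),np.round(c,1),round(rad,1),q.min(0).round(),q.max(0).round())
    cv2.imwrite(f"pics/hw_{n}_{r.state()['clock']:.1f}.png",p[:,:,::-1])
E
python3 hw.py 30
```

```text
t 28.68 tcp [ 648.4 -162.8   73.1] rpy [-179.96    0.19   -0.29] q [ 0.43  0.58 -0.35  1.61  0.23  1.   -1.57] w 0.234 gf 59.1 F [-1.   0.2 -6.9]
638,5,74,0 [-0.19 -2.8  -0.01] spin -0.06 rows 2.7
top 124 [ 633.9 -155. ] 24.7 [ 620. -178.   80.] [ 652. -133.   89.]
side 170 [ 643.2 -157.3] 30.3 [ 614. -184.   80.] [ 671. -129.   90.]
```

Call:
play_rows(moves="0 -0.4 -0.1 0 0; -0.1 -0.9 -0.1 0 0; -0.15 -1.5 -0.1 0 0; -0.18 -2.1 -0.1 0 0; -0.18 -2.6 -0.1 0 0; -0.18 -2.8 0.1 0 0; -0.18 -2.8 0.4 0 0; -0.18 -2.8 0.4 0 0; -0.18 -2.8 0.4 0 0; -0.18 -2.8 0.4 0 0")

```text
clock: 30.02
eef_pos: [0.6405, 0.0039, 0.0514]
tcp_rot: [3.141, -0.001, -0.007]
wrist_force: [0.0, -0.3, -5.6]
grip_width: 0.233
grip_force: 59.1
```

```bash
python3 go.py 638.5,4,22,0;python3 hw.py 30
```

```text
t 30.02 tcp [640.5   3.9  51.4] rpy [ 1.7998e+02 -6.0000e-02 -3.9000e-01] q [ 0.2   0.56 -0.38  1.7   0.25  0.92 -1.85] w 0.233 gf 59.1 F [ 0.  -0.3 -5.6]
638.5,4,22,0 [-0.03 -0.    0.49] spin -0.08 rows 0.5
top 0
side 185 [636.5   7.9] 30.6 [606. -22.  58.] [665.  38.  68.]
```

By the side camera the weight is centred over its tray to within 0.5 mm. I lower it.

Call:
play_rows(moves="0 0 0.2 0 0; 0 0 0.35 0 0; 0 0 0.45 0 0; 0 0 0.49 0 0; 0 0 0.49 0 0; 0 0 0.49 0 0; 0 0 0.49 0 0.4; 0 0 0.49 0 0.5; 0 0 0.49 0 0.5; 0 0 -0.3 0 0.5; 0 0 -1.2 0 0.5; 0 0 -1.2 0 0.5")

```text
clock: 31.62
eef_pos: [0.6443, 0.0057, 0.1286]
tcp_rot: [-3.141, -0.011, -0.005]
wrist_force: [0.4, 0.2, -0.5]
grip_width: 0.501
grip_force: 0.0
```

```bash
python3 go.py 634.5,178.5,120,0; python3 - <<'E'
from h import *
for n in("top","side"):
    p,d=r.grab_frame(n);X=cloud(n,d)*1000
    m=(d>0)&(np.hypot(X[...,0]-638,X[...,1]-5)<45)&(abs(X[...,2]-32)<6); q=X[m]
    if len(q)>10: print(n,len(q),np.round(cv2.minEnclosingCircle(q[:,:2].astype(np.float32))[0],1),np.median(q[:,2]).round(1))
E
```

```text
t 31.62 tcp [644.3   5.7 128.6] rpy [-179.97   -0.65   -0.3 ] q [ 0.22  0.48 -0.4   1.64  0.21  1.05 -1.82] w 0.501 gf 0.0 F [ 0.4  0.2 -0.5]
634.5,178.5,120,0 [-0.18 -2.88  0.14] spin -0.06 rows 2.8
side 342 [634.7   8.8] 30.3
```

Big weight is down in its tray. Next is the small weight.

Call:
play_rows(moves="-0.05 -0.8 0 0 0.7; -0.1 -1.6 0 0 0.7; -0.15 -2.4 0 0 0.7; -0.15 -2.88 0 0 0.7; -0.15 -2.88 0.5 0 0.7; -0.15 -2.88 0.7 0 0.7; -0.15 -2.88 0.7 0 0.7; -0.15 -2.88 0.7 0 0.7")

```text
clock: 32.72
eef_pos: [0.6324, 0.1773, 0.0814]
tcp_rot: [3.142, -0.001, -0.006]
wrist_force: [-1.1, 1.8, 0.8]
grip_width: 0.697
grip_force: 0.0
```

```bash
python3 go.py 634.5,178.3,15,0
```

```text
t 32.73 tcp [632.4 177.3  81.4] rpy [ 1.8e+02 -5.0e-02 -3.6e-01] q [-0.04  0.56 -0.42  1.64  0.26  1.   -2.12] w 0.697 gf 0.0 F [-1.1  1.8  0.8]
634.5,178.3,15,0 [ 0.03 -0.02  1.11] spin -0.07 rows 1.1
```

Call:
play_rows(moves="0.03 -0.02 0.4 0 0.7; 0.03 -0.02 0.8 0 0.7; 0.03 -0.02 1.03 0 0.7; 0.03 -0.02 1.1 0 0.7; 0.03 -0.02 1.1 0 0.2; 0.03 -0.02 1.1 0 0; 0.03 -0.02 1.1 0 0; 0.03 -0.02 1.1 0 0; 0.03 -0.02 1.1 0 0; 0.03 -0.02 1.1 0 0; 0.03 -0.02 1.1 0 0; 0.03 -0.02 1.1 0 0")

```text
clock: 34.22
eef_pos: [0.6346, 0.1794, 0.0162]
tcp_rot: [-3.141, -0.002, -0.005]
wrist_force: [0.4, -0.6, 5.6]
grip_width: 0.238
grip_force: 59.0
```

Call:
play_rows(moves="0 0 -0.2 0 0; 0 0 -0.6 0 0; 0 0 -1 0 0; 0 0 -1 0 0; 0 0 -1 0 0; 0 0 -1 0 0")

```text
clock: 34.98
eef_pos: [0.6325, 0.1786, 0.0734]
tcp_rot: [3.141, 0.003, -0.005]
wrist_force: [0.4, 0.5, -2.3]
grip_width: 0.234
grip_force: 58.7
```

```bash
python3 go.py 457.8,165.5,74,0
```

```text
t 34.98 tcp [632.5 178.6  73.4] rpy [ 1.7994e+02  1.5000e-01 -2.9000e-01] q [-0.04  0.57 -0.42  1.64  0.27  0.99 -2.12] w 0.234 gf 58.7 F [ 0.4  0.5 -2.3]
457.8,165.5,74,0 [-2.91  0.23 -0.  ] spin -0.06 rows 2.8
```

Call:
play_rows(moves="-0.4 0.03 0 0 0; -1 0.08 0 0 0; -1.6 0.13 0 0 0; -2.2 0.18 0 0 0; -2.7 0.22 0 0 0; -2.91 0.22 0.2 0 0; -2.91 0.22 0.4 0 0; -2.91 0.22 0.4 0 0; -2.91 0.22 0.4 0 0; -2.91 0.22 0.4 0 0")

```text
clock: 36.22
eef_pos: [0.4599, 0.167, 0.0512]
tcp_rot: [-3.141, -0.001, -0.006]
wrist_force: [0.6, -0.3, -2.0]
grip_width: 0.234
grip_force: 58.9
```

```bash
python3 go.py 457.8,165.5,22,0;python3 hw.py 20
```

```text
t 36.23 tcp [459.9 167.   51.2] rpy [-1.7997e+02 -5.0000e-02 -3.2000e-01] q [-0.03  0.34 -0.47  2.07  0.22  0.78 -2.21] w 0.234 gf 58.9 F [ 0.6 -0.3 -2. ]
457.8,165.5,22,0 [-0.03  0.03  0.49] spin -0.06 rows 0.5
top 0
side 67 [456.8 170.1] 19.7 [438. 153.  58.] [474. 189.  65.]
```

Call:
play_rows(moves="-0.02 0.01 0.2 0 0; -0.02 0.01 0.35 0 0; -0.02 0.01 0.45 0 0; -0.02 0.01 0.49 0 0; -0.02 0.01 0.49 0 0; -0.02 0.01 0.49 0 0; -0.02 0.01 0.49 0 0.4; -0.02 0.01 0.49 0 0.5; -0.02 0.01 0.49 0 0.5; -0.02 0.01 -0.3 0 0.5; -0.02 0.01 -1.2 0 0.5; -0.02 0.01 -1.5 0 0.5")

```text
clock: 37.83
eef_pos: [0.4598, 0.1672, 0.1443]
tcp_rot: [-3.14, -0.006, -0.005]
wrist_force: [0.1, 0.5, -0.8]
grip_width: 0.5
grip_force: 0.0
```

Call:
play_rows(moves="0.5 0.8 -0.5 0 0.5; 0.5 1.6 -1 0 0.5; 0.5 2.4 -1.5 0 0.5; 0.5 3.2 -1.5 0 0.5; 0.5 4 -1.5 0 0.5; 0 4.8 -1.5 0 0.5; 0 5.6 -1.5 0 0.5; 0 6.4 -1.5 0 0.5; 0 7 -1.5 0 0.5; 0 7 -1.5 0 0.5; 0 7 -1.5 0 0.5; 0 7 -1.5 0 0.5")

```text
clock: 39.33
eef_pos: [0.456, -0.2522, 0.231]
tcp_rot: [-3.141, -0.0, -0.003]
wrist_force: [0.1, -1.3, -0.1]
grip_width: 0.499
grip_force: 0.0
```

```bash
python3 go.py; python3 - <<'E'
from m2 import *
for n in("top","side"):
    p,d=r.grab_frame(n);X=cloud(n,d)*1000
    cv2.imwrite(f"pics/end_{n}.png",p[:,:,::-1])
    for nm,x,y,R in(("big",638,5,45),("small",457,168,40)):
        m=(d>0)&(np.hypot(X[...,0]-x,X[...,1]-y)<R)
        for z in((12,19),(26,38)):
            q=X[m&(X[...,2]>z[0])&(X[...,2]<z[1])]
            if len(q)>10: print(n,nm,z,np.round(cv2.minEnclosingCircle(q[:,:2].astype(np.float32))[0],1),np.median(q[:,2]).round(1))
    for k,x0 in(("mallet",(542,-366,3.5)),("block",(487,-149,-5))):
        mm=(d>0)&(abs(X[...,0]-x0[0])<130)&(abs(X[...,1]-x0[1])<35)&(X[...,2]>22)&(X[...,2]<60)
        print(n,k,*fit(X[mm]/1000,k,x0,0),np.percentile(X[mm][:,2],[50,90]).round())
E
```

```text
t 39.33 tcp [ 456.  -252.2  231. ] rpy [-1.7998e+02 -0.0000e+00 -1.5000e-01] q [ 0.58  0.16 -0.17  1.82  0.03  1.17 -1.18] w 0.499 gf 0.0 F [ 0.1 -1.3 -0.1]
top big (12, 19) [639.9   4.9] 14.9
top big (26, 38) [639.6   6.1] 31.6
top small (12, 19) [459.7 166.7] 14.9
top small (26, 38) [459.9 166.6] 31.9
top mallet [ 544.  -365.6    3.4] 0.268 [37. 41.]
top block [ 488.8 -149.5   -5.1] 0.129 [36. 40.]
side big (12, 19) [635.3   6.5] 14.2
side big (26, 38) [633.7   8.9] 30.2
side small (12, 19) [454.6 169.5] 13.9
side small (26, 38) [454.7 168.8] 30.1
side mallet [ 538.6 -362.3    3.1] 0.383 [32. 38.]
side block [ 483.  -146.6   -6.3] 0.241 [34. 38.]
```

View pics/end_side.png

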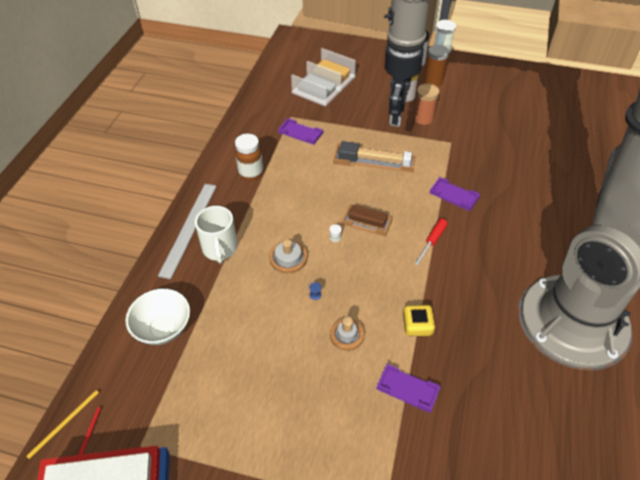

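View pics/end_top.png

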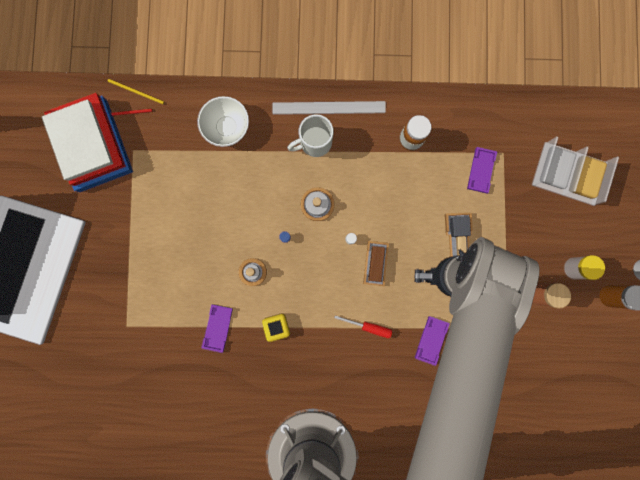

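Both views show all four things flat in their own trays: mallet head (459,225) in the wide end, block (377,264), big weight (318,204) and small weight (254,272). The mug is where it was and the arm is clear.

```bash
python3 -c "
from cell import r
print(r.hand_in())"
```

```text
the job is handed in; nothing more can be done
None
```

The job is handed in at about 39 s: the mallet, block and both weights lie flat in their own trays, the mallet's head is in the wide end, and the mug was not touched; the first mallet grasp closed on air and was redone.

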